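Tip the plywood case onto its back against the cork mat and pack the tall spool

TASK

Tip the open-fronted plywood case over onto its back on the cork mat: push its top away from you so that its foot catches on the mat's near edge, without picking the case up, until it lies flat on the mat with its open side up. Then take the tall pale spool, and only that one, out of the tray and stand it upright on the floor of the lying case, and let go. Leave the other spools standing in the tray.

Things in the scene. Friction and masses are not known exactly. Their poses are not given: they have to be found in the camera images.
- cork_mat: cork bench mat fixed to the bench, 200 x 150 x 12 mm; origin at the centre of its underside; x along its 200 mm length, pointing away from the robot (turned by its yaw)
- mat_near_edge (a point): middle of the mat's near top edge (the edge that blocks the foot of the case), 12 mm above the bench; axes as the mat's
- case_center (a point): centre of the loose open-fronted box of 8 mm boards (~0.45 kg) standing on end: 62 deep (x) x 120 wide (y) x 180 mm tall (z); point half-way in all three, 90 mm up at the start. x points from open front to closed back (at the start away from the robot; downwards when it lies on its back), z from foot to top. Its back starts 2 to 6 mm short of the mat's near edge
- case_heel (a point): middle of the case's bottom back edge, about which it goes over; on the bench at the start, about 12 mm up at the end. Axes as the case's. Once the case lies on its back, its inner floor (164 x 104 mm) is 20 mm above the bench and the walls round it end 74 mm above the bench
- tray: dark wooden tray fixed to the bench, 260 x 84 x 35 mm high, walls and floor 5 mm; origin at the centre of its underside, x along its length; four spools stand in it in a row along x, 60 mm apart, in any order. Long bare boards, stacked to at most 80 mm high, lie fixed on the bench between the tray and the mat: carry over them
- tall_spool_center (a point): the tall pale turned spool, the tallest in the tray: 42 mm across its head and foot (the waist is thinner), 70 mm tall, standing on end in the tray; point at its centre, 35 mm above its foot; z along its axis, up
- dark_spool_center (a point): a dark brown spool, 38 mm across, 55 mm tall; point at its centre
- dark_spool_b_center (a point): a second dark brown spool just like it; point at its centre
- short_spool_center (a point): the short pale spool, 44 mm across, 40 mm tall; point at its centre
Not all that is in view belongs to the job. What is shaped like the part that bears tall_spool_center but pink is not meant.

How it is judged:
By the outcome, as a careful person would: the job done as asked, in the order asked, and still so for the second after the job is handed in, with the robot touching nothing.
It also fails if it takes over 58 s, if anything falls off the work surface, if the arm or the gripper's body presses on something with over 40 N, if the wrist force passes 120 N, or if a joint passes its speed limit or range.

ROBOT

A 6-joint arm with a two-finger parallel gripper is mounted at the origin on a cart in front of the work surface, level with it; the furniture and walls round the work are solid. World frame = base frame: x ahead of the robot, y to its left, z up, the work surface at z = 0. Lengths are in m, angles in rad, forces in N, time in s.
With the tool pointing down it reaches from about 0.275 to 0.825 m from the base axis. Payload 5.2 kg.
Tool frame: the origin (TCP) lies at the very end of the fingers, on their centre line; the grasp point (between the pads) lies 19 mm behind it; z points along the fingers, y is the direction in which the jaws open and shut (so a half turn about z gives the same grasp; the last joint's range is limited). The gripper opens to 93 mm and grips with 3 to 60 N. Pads are 15 mm wide; open, the fingers measure 128 mm over their backs; the gripper's body (75 mm by 188 mm) begins 65 mm behind the grasp point.
Start: joints at [-1.525, 0.259, 1.535, -0, 1.348, -0.203], TCP at [0.135, -0.533, 0.219] pointing down, gripper open.
Joint ranges: [-3.14, 3.14], [-0.91, 2.08], [0.19, 2.58], [-1.22, 4.36], [0.22, 2.71], [-3.12, 3.12]. Speed limits (rad/s): [2.57, 2.57, 3.14, 3.14, 3.14, 3.14].

INTERFACE

Orientations are given as a rotation vector (axis times angle).
In Python, from cell import manip gives the robot as it stands.
- The arm moves only by the shell command python3 -m inch 'ROWS'. ROWS is JSON, a list that holds one entry, the list of rows, each a list of 5 numbers: the finger opening in mm, from 0 to 93, then the shift along the tool's x, y, z in mm, then the turn about the tool's z in rad. A call has 1 to 20 rows; each row is the pose to reach, as a shift and turn from the pose commanded when the call began, along the tool's axes at that moment; what a row does not reach only later rows make up. A row lasts 1/10 s, in which the tool goes at most 50 mm and 8.59 degrees, less where a joint would pass 70% of its speed; a pose out of reach is approached as far as the arm can. A call with a gripper value outside its range is refused whole. The fingers move at their own pace and stop on an object; the grip force is fixed at half the most. Time passes only in rows, so rows that repeat a pose let the fingers close. It gives the time, the measured TCP pose, the force and the opening at its end, in the units of the state.
- manip.read_state(): the state, without advancing time (a new reading comes with each control period).
- manip.capture(name): name is "side" or "top" or "wrist"; returns a dict with "image" (400x640x3 uint8, blue, green, red), "range_z" (400x640 float32, m along the optical axis (not along the pixel's ray), 0 where there is no reading), "K" (3x3 intrinsics, pixels), "position" and "orientation" of the camera in the world; the wrist camera has in their place "hand_eye" (4x4, takes a point from camera to tool coordinates, whose origin is the TCP and whose axes are the flange's). Camera axes: x right, y up, looking along -z (the intrinsics and any distortion apply to the point x, -y, -z); pixel columns grow to the right and rows downward; lengths in m; the calibration is good to about 2 mm. The wrist camera is an equidistant fisheye: a pixel r from the principal point sees the ray r / f radians off the axis. A picture is of the moment at which its call begins: read the wrist's pose just before it.
- manip.close_job(): hands the job in, once; it reports no verdict.
Trained networks look in a picture, given as the dict that the camera call returned (one of the last four; its "shot" number tells which), for a name from the list of things; names that differ only in an ending like _2 or _b are one class to them, and where a whole thing is asked for, a point or a joint stands for the part that bears it (a point fixed in the world has none). Each returns a list of dicts, best first, with "conf" (0 to 1); they miss things now and then, are a little off and sometimes report something else, mostly with a low value. They report only what shows in the picture. A call takes as long as a camera call. They do not tell look-alikes from the thing itself.
- manip.spot_in(label, picture): "bbox" ([centre column, centre row, width, height] in pixels, round what is visible of it).
- manip.masks_of(label, picture): "mask" (400x640 bool, what is visible of it) and "bbox" ([centre column, centre row, width, height] in pixels, round what is visible of it).
The state is a dict: "t": time; "joint_positions": joint angles; "joint_vel": joint speeds; "tau": joint torques, N m; "tcp_pos": TCP position; "ee_rot": TCP orientation; "contact_force": force on the tool from outside, world axes, zero at the start; "ft_torque": the same for the moment, N m; "gripper_width": finger opening in m.
Only numpy, scipy, OpenCV 4.12 (cv2) and the standard library are available. Lean on these libraries where they do the work, as an engineer would, in place of code of your own. Each camera call takes 0.05 s, during which the arm holds its last target. There are 200 camera calls.

## Working session

There is one attempt and no reset: what is moved stays moved. The work goes in short steps, Python scripts to look and compute and a shell command to move; the robot and the scene stay as the last step left them, time stands still between calls to the robot, and variables do not carry over. Pictures are saved under pics/ and viewed, about 8 in all and at most 12, crops included, and the job is handed in when it is done.

```bash
mkdir -p pics; ls; cat > h.py <<'E'
import numpy as np, cv2
from scipy.spatial.transform import Rotation as R
from cell import manip
def pose_cam(p):
    o=np.array(p["orientation"],float)
    M=o if o.shape==(3,3) else R.from_rotvec(o).as_matrix() if o.size==3 else R.from_quat(o).as_matrix()
    return M,np.array(p["position"],float)
def cloud(p):
    """world XYZ for each pixel of side/top image"""
    M,t=pose_cam(p);K=p["K"];z=p["range_z"]
    v,u=np.mgrid[0:400,0:640]
    c=np.stack([(u-K[0][2])/K[0][0]*z,-(v-K[1][2])/K[1][1]*z,-z],-1)
    P=c@M.T+t
    P[z<=0]=np.nan
    return P
E
python3 - <<'E'
from h import *
s=manip.read_state();print({k:np.round(v,3).tolist() for k,v in s.items()})
for n in ("side","top"):
    p=manip.capture(n);cv2.imwrite(f"pics/{n}0.png",p["image"])
    print(n,[k for k in p],np.round(p["position"],3),np.round(p["orientation"],3).tolist(),np.round(p["K"],1).tolist())
    P=cloud(p);np.save(f"pics/{n}0.npy",P)
    for l in ["cork_mat","case_center","tray","tall_spool_center","dark_spool_center","short_spool_center"]:
        for d in manip.masks_of(l,p)[:4]:
            q=P[d["mask"]];q=q[~np.isnan(q[:,0])]
            if len(q): print(l,round(d["conf"],2),np.round(d["bbox"]),"med",np.round(np.median(q,0),3),"lo",np.round(np.percentile(q,2,axis=0),3),"hi",np.round(np.percentile(q,98,axis=0),3))
E
```

```text
pics
{'t': 0.0, 'joint_positions': [-1.525, 0.259, 1.536, 0.0, 1.348, -0.203], 'joint_vel': [0.001, -0.0, -0.0, -0.0, -0.0, -0.0], 'tau': [-0.001, -43.73, -28.4, 0.072, 0.042, -0.0], 'tcp_pos': [0.135, -0.533, 0.218], 'ee_rot': [-3.116, -0.39, -0.0], 'contact_force': [0.356, 0.205, -0.272], 'ft_torque': [-0.007, -0.03, -0.025], 'gripper_width': 0.093}
side ['image', 'range_z', 'K', 'position', 'orientation', 'shot'] [ 0.06  -1.083  0.681] [0.961, -0.285, -0.529] [[422.3, 0.0, 326.1], [0.0, 422.3, 195.2], [0.0, 0.0, 1.0]]
cork_mat 0.75 [309. 163.  60.  33.] med [ 0.657 -0.057  0.011] lo [ 0.565 -0.118  0.001] hi [0.738 0.025 0.014]
cork_mat 0.44 [261. 151.  43.  64.] med [ 0.499 -0.074  0.112] lo [ 0.473 -0.104  0.006] hi [0.535 0.015 0.18 ]
cork_mat 0.25 [276. 220.  18.  26.] med [ 0.429 -0.283  0.038] lo [ 0.413 -0.306  0.005] hi [ 0.451 -0.251  0.046]
case_center 0.83 [261. 151.  42.  59.] med [ 0.5   -0.067  0.108] lo [ 0.473 -0.104 -0.001] hi [0.62  0.066 0.18 ]
tray 0.77 [302. 246.  87.  68.] med [ 0.42  -0.408  0.02 ] lo [ 0.395 -0.495  0.001] hi [ 0.497 -0.239  0.035]
tray 0.3
[... 1398 characters left out ...]
 med [ 0.427 -0.542  0.068] lo [ 0.409 -0.566  0.008] hi [ 0.447 -0.527  0.074]
tall_spool_center 0.71 [427. 244.  21.  14.] med [ 0.447 -0.613  0.067] lo [ 0.429 -0.637  0.002] hi [ 0.467 -0.597  0.073]
tall_spool_center 0.53 [294. 152.  18.  17.] med [ 0.698 -0.236  0.067] lo [ 0.684 -0.254 -0.   ] hi [ 0.723 -0.216  0.073]
tall_spool_center 0.51 [326. 243.  16.  17.] med [ 0.442 -0.332  0.074] lo [ 0.424 -0.351  0.02 ] hi [ 0.461 -0.313  0.078]
dark_spool_center 0.69 [369. 241.  12.  16.] med [ 0.451 -0.451  0.058] lo [ 0.435 -0.47   0.01 ] hi [ 0.469 -0.435  0.063]
short_spool_center 0.54 [304. 245.  18.  15.] med [ 0.433 -0.27   0.043] lo [ 0.412 -0.289  0.003] hi [ 0.457 -0.25   0.049]
```

```bash
python3 - <<'E'
import cv2,numpy as np
a=cv2.imread("pics/side0.png")[60:340,180:460];b=cv2.imread("pics/top0.png")[100:300,160:460]
a=cv2.resize(a,(500,500),interpolation=cv2.INTER_CUBIC)
cv2.imwrite("pics/v1.png",cv2.resize(cv2.imread("pics/side0.png")[40:340,160:560],(800,600),interpolation=2))
cv2.imwrite("pics/v2.png",cv2.resize(b,(800,533),interpolation=2))
from numpy import load
for n in("side","top"):
    P=np.load(f"pics/{n}0.npy");x,y,z=P[...,0],P[...,1],P[...,2]
    def rect(m,l):
        q=P[m][:,:2].astype(np.float32)*1000
        if len(q)>10:
            r=cv2.minAreaRect(q);print(n,l,len(q),np.round(r[0],1),np.round(r[1],1),round(r[2],1),"z",np.round(np.median(P[m][:,2]),3))
    rect((abs(z-.18)<.006)&(abs(x-.5)<.06)&(abs(y+.045)<.09),"casetop")
    rect((abs(z-.011)<.004)&(x>.54)&(x<.76)&(abs(y+.045)<.1),"mat")
    rect((abs(z-.035)<.005)&(x>.37)&(x<.52)&(y<-.22)&(y>-.51),"trayrim")
    rect((abs(z-.075)<.005)&(abs(x-.442)<.035)&(abs(y+.332)<.035),"spooltop")
    m=(z>.02)&(z<.1)&(y>-.24)&(y<-.1)&(x>.3)&(x<.8);rect(m,"boards")
    if m.any(): print(np.nanmax(z[m]))
E
```

```text
side casetop 422 [503.6 -43.1] [ 63.5 123.1] 1.3 z 0.178
side mat 1176 [644.9 -45.7] [195.9 154.3] 2.7 z 0.011
side trayrim 700 [ 464.4 -354.8] [120.9 274.3] 6.3 z 0.034
side spooltop 143 [ 445.4 -335.2] [40.7 42.2] 85.6 z 0.074
side boards 2942 [ 544.7 -170. ] [488.5 140. ] 0.0 z 0.068
0.09995067523201462
top casetop 1206 [503.8 -39.3] [ 61.3 121. ] 1.1 z 0.179
top mat 2774 [648.4 -56.7] [217.4 180.3] 1.7 z 0.011
top trayrim 397 [ 458.8 -356.4] [109.4 265.5] 6.2 z 0.034
top spooltop 182 [ 443.8 -332.1] [40.7 38. ] 0.6 z 0.074
top boards 3166 [ 549.3 -170. ] [139.9 498.4] 90.0 z 0.077
0.09896758463010036
```

View pics/v1.png

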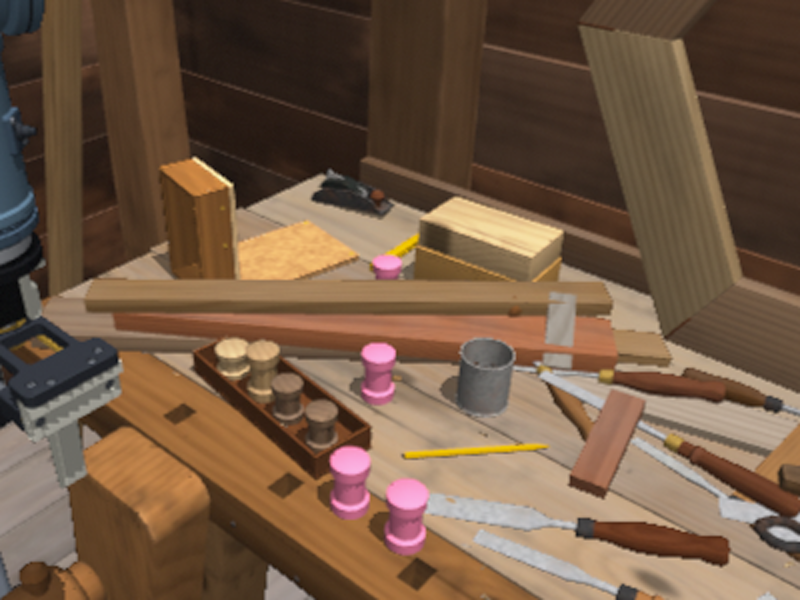

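View pics/v2.png

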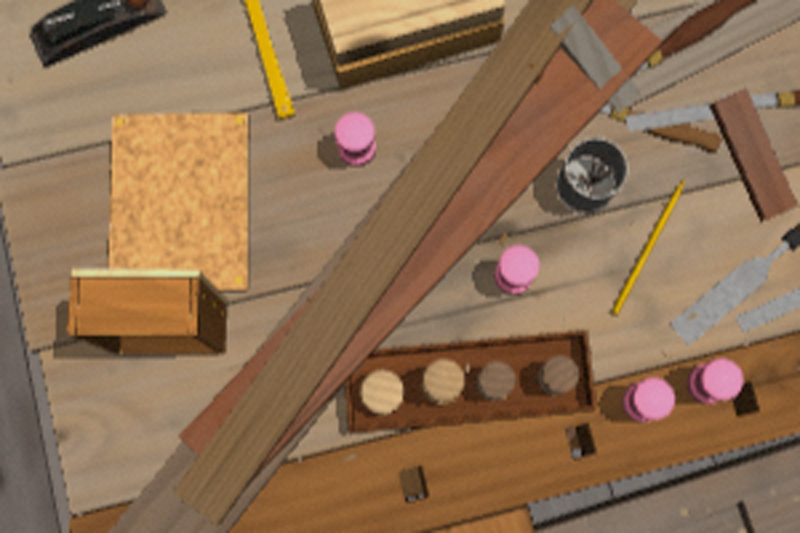

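View 1 (side) and view 2 (top): the tray holds, in order, short pale, tall pale, dark, dark. The tall one is at about (443,380) in the top crop, which is world (0.444,-0.333). Pink look-alikes stand outside the tray. The case stands at about (0.504,-0.041), with the mat behind it. I'll push the two front side edges with the fingers fully open.

```bash
python3 -m inch '[[[93,378,-412,0,0.227],[93,378,-412,0,0.227],[93,378,-412,0,0.227],[93,378,-412,0,0.227],[93,378,-412,0,0.227],[93,378,-412,0,0.227],[93,378,-412,0,0.227],[93,378,-412,0,0.227],[93,378,-412,0,0.227],[93,378,-412,0,0.227],[93,378,-412,0,0.227],[93,378,-412,0,0.227],[93,378,-412,0,0.227],[93,378,-412,0,0.227],[93,378,-412,50,0.227],[93,378,-412,93,0.227],[93,378,-412,93,0.227],[93,378,-412,93,0.227]]]'
python3 - <<'E'
from h import *
s=manip.read_state();print(s["tcp_pos"],np.round(R.from_rotvec(s["ee_rot"]).as_matrix(),3))
p=manip.capture("side");cv2.imwrite("pics/v3.png",cv2.resize(p["image"][40:240,160:460],(750,500),interpolation=2))
E
```

```text
t: 2.5
tcp_pos: [0.3999, -0.0421, 0.1261]
ee_rot: [-3.141, -0.03, 0.002]
contact_force: [0.7, 0.6, 1.3]
gripper_width: 0.093
[ 0.39989862 -0.04209578  0.12610747] [[ 1.     0.019 -0.001]
 [ 0.019 -1.     0.   ]
 [-0.001 -0.    -1.   ]]
```

View pics/v3.png

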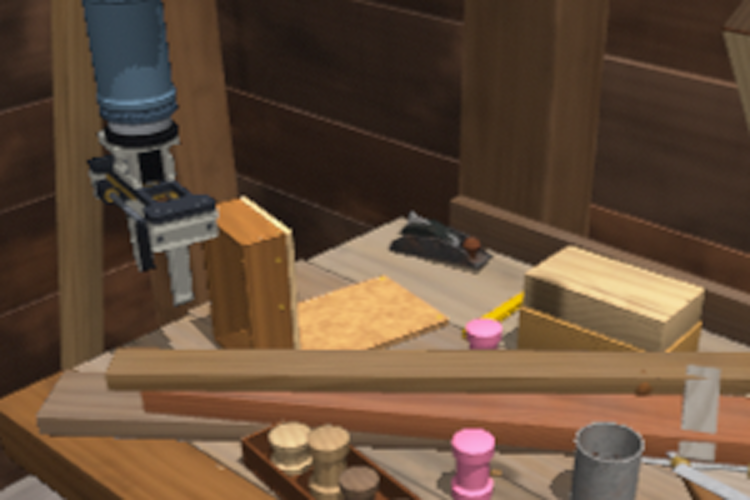

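View 3: the open fingers, at about (180,270), are in front of the case's side edges. Now a slow push.

```bash
python3 -m inch '[[[93,30,0,0,0],[93,50,0,0,0],[93,56,0,0,0],[93,60,0,0,0],[93,64,0,0,0],[93,68,0,0,0],[93,72,0,0,0],[93,76,0,0,0],[93,80,0,0,0],[93,84,0,0,0],[93,88,0,0,0],[93,92,0,0,0],[93,92,0,0,0]]]'
python3 - <<'E'
from h import *
p=manip.capture("side");cv2.imwrite("pics/v4.png",cv2.resize(p["image"][80:220,200:400],(800,560),interpolation=2))
E
```

```text
t: 3.85
tcp_pos: [0.493, -0.0387, 0.1256]
ee_rot: [3.141, 0.034, 0.001]
contact_force: [0.1, 0.7, 0.2]
gripper_width: 0.0931
```

View pics/v4.png

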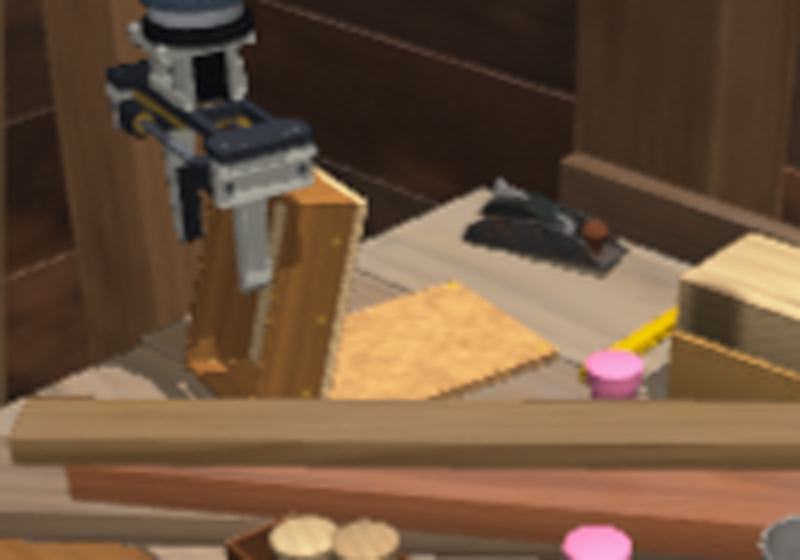

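View 4: the case is leaning about 10° with its foot at the mat edge, and both fingers are on its side edges. I'll keep pushing.

```bash
python3 -m inch '[[[93,4,0,0,0],[93,8,0,0,0],[93,12,0,0,0],[93,16,0,0,0],[93,20,0,0,0],[93,24,0,0,0],[93,28,0,0,0],[93,32,0,0,0],[93,36,0,0,0],[93,40,0,0,0],[93,44,0,0,0],[93,44,0,0,0],[93,44,0,0,0],[93,44,0,0,0]]]'
python3 - <<'E'
from h import *
p=manip.capture("side");cv2.imwrite("pics/v5.png",cv2.resize(p["image"][80:220,200:400],(800,560),interpolation=2))
E
```

```text
t: 5.3
tcp_pos: [0.5361, -0.0377, 0.1256]
ee_rot: [-3.141, -0.034, 0.0]
contact_force: [-0.2, -0.7, 0.1]
gripper_width: 0.0931
```

View pics/v5.png

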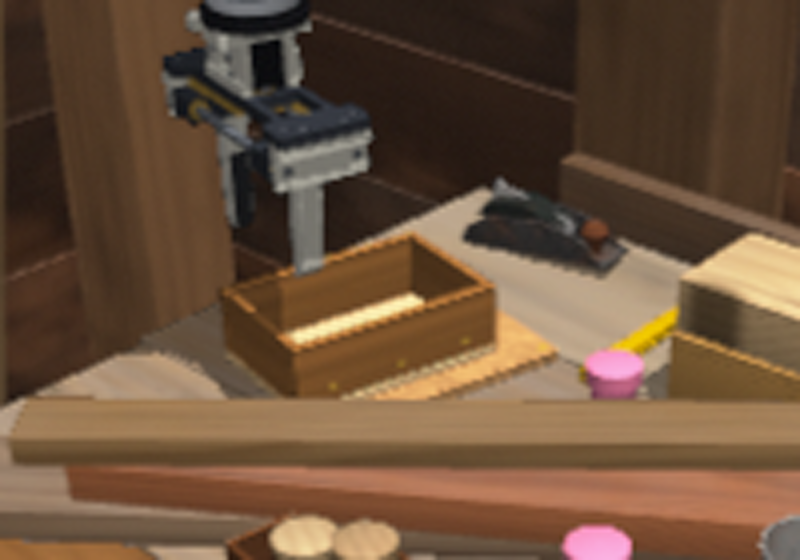

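View 5: the case lies flat on the mat with its open side up. Next I go above the tall spool and measure the case and the spool again.

```bash
python3 -m inch '[[[93,0,0,-50,0],[93,0,0,-90,0],[93,-98,293,-90,-1.66],[93,-98,293,-90,-1.66],[93,-98,293,-90,-1.66],[93,-98,293,-90,-1.66],[93,-98,293,-90,-1.66],[93,-98,293,-90,-1.66],[93,-98,293,-90,-1.66],[93,-98,293,-90,-1.66],[93,-98,293,-90,-1.66],[93,-98,293,-90,-1.66],[93,-98,293,-90,-1.66],[93,-98,293,-90,-1.66],[93,-98,293,-90,-1.66]]]'
cat > w.py <<'E'
from h import *
def wcloud():
    s=manip.read_state();p=manip.capture("wrist")
    T=np.eye(4);T[:3,:3]=R.from_rotvec(s["ee_rot"]).as_matrix();T[:3,3]=s["tcp_pos"]
    K=p["K"];v,u=np.mgrid[0:400,0:640];z=p["range_z"]
    dx=(u-K[0][2])/K[0][0];dy=(v-K[1][2])/K[1][1];th=np.hypot(dx,dy)
    k=np.tan(np.clip(th,0,1.4))/np.maximum(th,1e-9)*z
    c=np.stack([dx*k,-dy*k,-z,np.ones_like(z)],-1)
    P=(c@(T@np.array(p["hand_eye"])).T)[...,:3];P[(z<=0)|(th>1.4)]=np.nan
    return p,P,s
def fit(P,m,l):
    q=P[m][:,:2].astype(np.float32)*1000
    if len(q)<15: print(l,len(q));return
    r=cv2.minAreaRect(q);c=cv2.minEnclosingCircle(q)
    print(l,len(q),"rect",np.round(r[0],1),np.round(r[1],1),round(r[2],1),"circ",np.round(c[0],1),round(c[1],1),"z",np.round(np.median(P[m][:,2]),4))
E
python3 - <<'E'
from w import *
p,P,s=wcloud();cv2.imwrite("pics/v6.png",p["image"])
print(s["tcp_pos"],np.round(R.from_rotvec(s["ee_rot"]).as_matrix(),3),s["joint_positions"])
A=[("wrist",P)]+[(n,cloud(manip.capture(n))) for n in("side","top")]
for n,P in A:
    x,y,z=P[...,0],P[...,1],P[...,2]
    fit(P,(abs(z-.075)<.006)&(abs(x-.442)<.035)&(abs(y+.333)<.03),n+" spool")
    fit(P,(abs(z-.045)<.006)&(abs(x-.434)<.03)&(abs(y+.272)<.03),n+" short")
    fit(P,(abs(z-.074)<.005)&(x>.5)&(x<.76)&(y<.05)&(y>-.125),n+" caserim")
    fit(P,(abs(z-.035)<.004)&(x>.37)&(x<.52)&(y<-.22)&(y>-.51),n+" trayrim")
    fit(P,(abs(z-.020)<.003)&(x>.55)&(x<.70)&(y<.0)&(y>-.08),n+" casefloor")
E
```

```text
t: 6.85
tcp_pos: [0.4446, -0.3327, 0.2156]
ee_rot: [-2.094, -2.342, -0.0]
contact_force: [0.2, 0.3, -0.1]
gripper_width: 0.0926
[ 0.44455504 -0.33270605  0.21561625] [[-0.111  0.994 -0.   ]
 [ 0.994  0.111  0.   ]
 [ 0.    -0.    -1.   ]] [-8.43357526e-01  2.70195863e-01  1.52693100e+00 -1.84928319e-05
  1.34465329e+00 -9.54925475e-01]
wrist spool 1268 rect [ 445.1 -332.8] [41.5 42. ] 5.3 circ [ 444.9 -332.9] 21.5 z 0.0737
wrist short 1270 rect [ 440.1 -268.9] [55.  43.5] 12.5 circ [ 439.4 -264.5] 29.6 z 0.0438
wrist caserim 503 rect [651.3 -93. ] [104.   31.1] 21.0 circ [645.9 -79.1] 52.0 z 0.0726
wrist trayrim 2082 rect [ 464.3 -355. ] [119.2 267.7] 6.0 circ [ 446.6 -359.7] 136.8 z 0.0336
wrist casefloor 72 rect [674.9 -57.7] [29.5  9.7] 17.9 circ [673.8 -54.4] 14.8 z 0.0194
side spool 153 rect [ 444.9 -335.6] [39.2 39.3] 29.1 circ [ 446.5 -335.9] 22.6 z 0.0732
side short 157 rect [ 439.1 -265.6] [60.9 39.3] 47.7 circ [ 441.1 -267.5] 30.7 z 0.0435
side caserim 225 rect [603.3 -38.3] [182.  126.2] 2.0 circ [603.4 -38.6] 105.6 z 0.0721
side trayrim 611 rect [ 464.6 -356. ] [120.9 274.3] 6.1 circ [ 446.6 -359.5] 138.8 z 0.0336
side casefloor 18 rect [617.1  -3. ] [ 7.8 94.6] 87.8 circ [617.1  -2.4] 47.3 z 0.0201
top spool 0
top short 192 rect [ 436.3 -266.9] [46.5 44.1] 1.2 circ [ 438.5 -264.2] 28.6 z 0.0435
top caserim 580 rect [602.3 -35.7] [180.2 120.8] 2.4 circ [602.  -35.6] 106.3 z 0.0728
top trayrim 175 rect [ 455.2 -358. ] [101.9 262.2] 6.2 circ [ 433.3 -360.3] 132.9 z 0.0338
top casefloor 964 rect [618.3 -39.6] [136.4  79.7] 0.5 circ [618.  -39.6] 76.4 z 0.0195
```

View pics/v6.png

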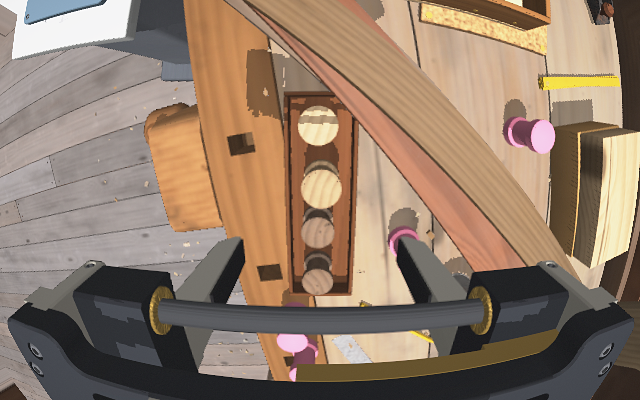

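View 6 (wrist, looking down): the tall pale spool is centred at about (320,188), between the short pale one and the two dark ones. The measurements agree on spool (0.445,-0.333), top 74–75 mm, and case centre (0.602,-0.037). I'll narrow the fingers for board clearance, then descend, grip and lift.

```bash
python3 -m inch '[[[62,0,0,40,0],[62,0,0,70,0],[62,0,0,70,0],[62,0,0,100,0],[62,0,0,130,0],[62,0,0,150,0],[62,0,0,162,0],[62,0,0,169,0],[62,0,0,169,0],[20,0,0,169,0],[20,0,0,169,0],[20,0,0,169,0],[20,0,0,169,0],[20,0,0,169,0],[20,0,0,164,0],[20,0,0,154,0],[20,0,0,124,0],[20,0,0,84,0],[20,0,0,34,0],[20,0,0,0,0]]]'
python3 - <<'E'
from w import *
p,P,s=wcloud();cv2.imwrite("pics/v7.png",p["image"])
print(s["tcp_pos"],s["gripper_width"],s["contact_force"])
M=R.from_rotvec(s["ee_rot"]).as_matrix()
print("to case centre, tool mm",(M.T@(np.array([.602,-.037,s["tcp_pos"][2]])-s["tcp_pos"])*1000).round(1))
p=manip.capture("side");cv2.imwrite("pics/v7.png",cv2.resize(p["image"][80:300,200:440],(800,733))[:600])
E
```

```text
t: 9.0
tcp_pos: [0.4452, -0.3332, 0.2196]
ee_rot: [2.092, 2.339, -0.0]
contact_force: [0.7, -0.3, -0.4]
gripper_width: 0.0406
[ 0.44519058 -0.33315877  0.21957483] 0.04059708055525973 [ 0.71581336 -0.26095774 -0.36136148]
to case centre, tool mm [277.  188.7  -0.4]
```

View pics/v7.png

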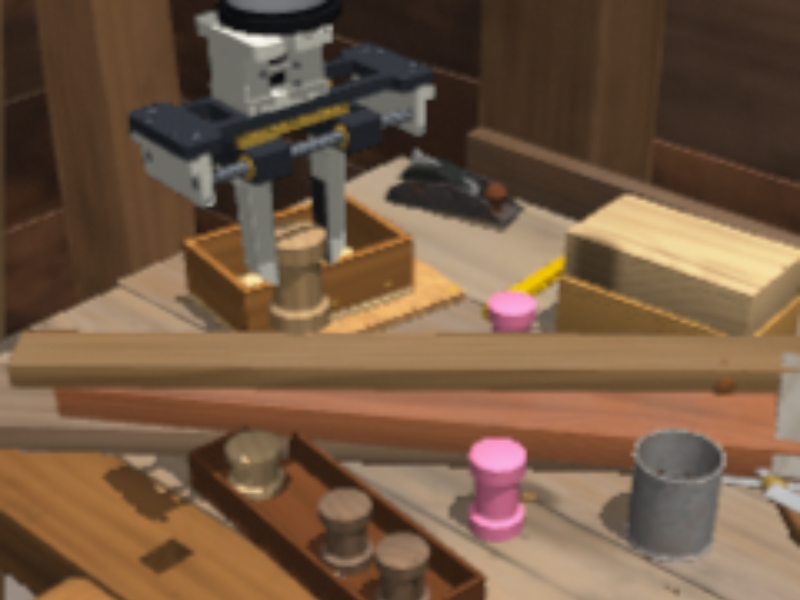

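View 7: the tall spool is held between the fingers at about (300,275), upright, with width 40.6 mm. The other three are still standing in the tray. Now I carry it over the case.

```bash
python3 -m inch '[[[20,30,20,0,0],[20,70,48,0,0],[20,110,75,0,0],[20,150,102,0,0],[20,190,130,0,0],[20,230,157,0,0],[20,260,177,0,0],[20,277,189,0,0],[20,277,189,0,0],[20,277,189,0,0],[20,277,189,0,0]]]'
python3 - <<'E'
from w import *
s=manip.read_state();print(s["tcp_pos"],s["gripper_width"],s["ee_rot"])
P=cloud(manip.capture("side"));x,y,z=P[...,0],P[...,1],P[...,2]
m=(abs(x-.602)<.03)&(abs(y+.037)<.03)&(z>.1)&(z<.3)
print(np.nanpercentile(z[m],[0,1,5,50,99]))
fit(P,(abs(z-.074)<.005)&(x>.5)&(x<.76)&(y<.05)&(y>-.125),"caserim")
E
```

```text
t: 10.2
tcp_pos: [0.6012, -0.0375, 0.2152]
ee_rot: [-2.095, -2.34, 0.002]
contact_force: [-0.0, -0.6, -1.0]
gripper_width: 0.0402
[ 0.60119749 -0.03745787  0.21521531] 0.04018361246115526 [-2.09534626e+00 -2.33974974e+00  1.51855318e-03]
[0.17343476 0.17479678 0.17981842 0.23235296 0.29477405]
caserim 327 rect [604.5 -39.3] [180.9 126.4] 2.1 circ [603.2 -39.3] 105.5 z 0.0721
```

```bash
python3 -m inch '[[[20,0,0,40,0],[20,0,0,80,0],[20,0,0,110,0],[20,0,0,130,0],[20,0,0,140,0],[20,0,0,146,0],[20,0,0,149,0],[20,0,0,151,0],[20,0,0,152,0],[20,0,0,152,0],[20,0,0,152,0]]]'
```

```text
t: 11.35
tcp_pos: [0.6022, -0.0365, 0.0642]
ee_rot: [2.094, 2.341, 0.001]
contact_force: [0.3, -0.2, -0.6]
gripper_width: 0.0404
```

```bash
python3 -m inch '[[[20,0,0,1,0],[20,0,0,1.5,0],[20,0,0,2,0],[20,0,0,2,0],[20,0,0,2,0]]]'
```

```text
t: 11.85
tcp_pos: [0.6021, -0.0366, 0.0625]
ee_rot: [2.094, 2.341, 0.0]
contact_force: [-1.2, 0.1, 5.9]
gripper_width: 0.0403
```

The spool is touching the floor, with 6 N at the wrist. Next I release it and retreat straight up.

```bash
python3 -m inch '[[[44,0,0,0,0],[52,0,0,0,0],[64,0,0,0,0],[64,0,0,0,0],[64,0,0,0,0],[64,0,0,-20,0],[64,0,0,-50,0],[64,0,0,-90,0],[64,0,0,-130,0],[64,0,0,-150,0],[64,-40,0,-150,0],[64,-80,0,-150,0],[64,-120,0,-150,0],[64,-150,0,-150,0],[64,-150,0,-150,0],[64,-150,0,-150,0]]]'
python3 - <<'E'
from w import *
s=manip.read_state();print(s["tcp_pos"],s["contact_force"],s["t"])
p=manip.capture("side");cv2.imwrite("pics/v8.png",cv2.resize(p["image"][80:300,200:440],(800,733))[:600])
for n,P in [("side",cloud(p)),("top",cloud(manip.capture("top")))]:
    x,y,z=P[...,0],P[...,1],P[...,2]
    fit(P,(abs(z-.089)<.006)&(abs(x-.602)<.05)&(abs(y+.037)<.045),n+" spool")
    fit(P,(abs(z-.073)<.004)&(x>.5)&(x<.76)&(y<.05)&(y>-.125),n+" caserim")
E
```

```text
t: 13.45
tcp_pos: [0.6182, -0.186, 0.2111]
ee_rot: [-2.096, -2.339, -0.0]
contact_force: [-0.3, 1.1, -0.5]
gripper_width: 0.0642
[ 0.61821092 -0.18598423  0.21114627] [-0.26653403  1.10026555 -0.54055746] 13.45
side spool 82 rect [601.  -40.6] [36.4 40.3] 52.7 circ [601.2 -39.3] 20.9 z 0.0882
side caserim 351 rect [604.8 -39.7] [182.7 126.2] 2.1 circ [604.6 -37.8] 106.2 z 0.0721
top spool 167 rect [600.8 -33.8] [34.3 40.2] 64.6 circ [600.3 -34.5] 20.9 z 0.0888
top caserim 283 rect [602.4 -35.8] [180.8 120. ] 2.8 circ [603.5 -41. ] 103.6 z 0.0728
```

View pics/v8.png

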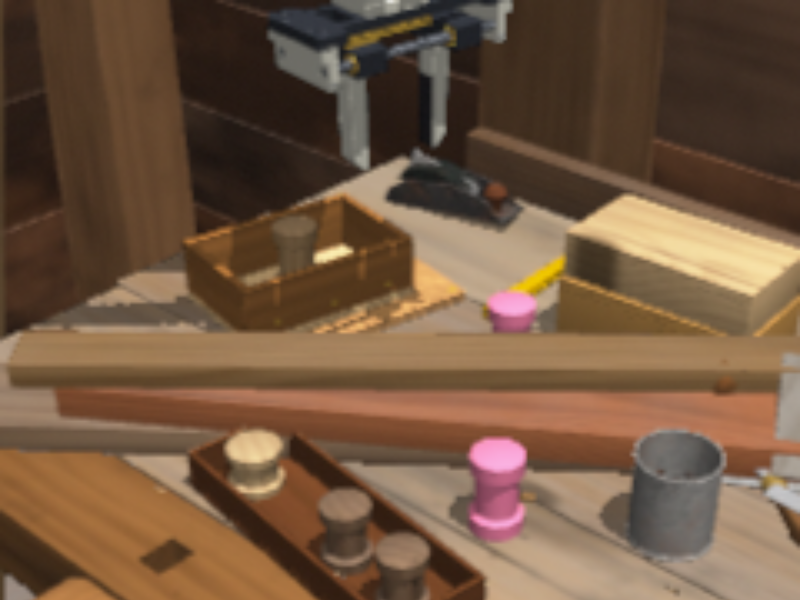

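View 8: the spool stands upright in the lying case at about (295,245), with its top at 88–89 mm (90 expected). The other three spools are still in the tray and the gripper is clear.

```bash
python3 -c "
from cell import manip;print(manip.close_job())"
```

```text
the job is handed in; nothing more can be done
None
```

The job is done and handed in at about 13.5 s of the 58 s allowed; no verdict is reported.

- **Case:** I pushed its two front side edges with the open fingers until it tipped over at the mat's near edge. It fell the last part freely and lies flat on the mat, open side up. Its rim is 72–73 mm above the bench, against 74 mm expected.
- **Tall pale spool:** I lifted it out of the tray, carried it over the boards and stood it on the case floor. It touched with about 6 N, then I let go. Its top is 88–89 mm up against 90 mm expected, so it stands upright near the case's middle.
- **Other spools and robot:** The last picture shows the other three still standing in the tray and the gripper clear of everything.

No check failed. The side and top cameras differed by up to about 7 mm on the spool's sideways position, which doesn't matter inside the 104 mm wide floor.

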